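# Seat the spring balance and hold it at the mark

## Task

The pull balance needs its reading checked. Lay the blue spring balance into the two forks of its bench cradle, with one fork just inside each square end plate and the pull grip out over the scale, and let go of it; then take the black grip, draw the sprung rod straight out until the orange ring on it stands level with the red rider on the scale, and finish while still holding it steady there. Do not let it spring back, and leave the glue tin, the roll of tape and the sanding block where they are.

Things in the scene. Friction and masses are not known exactly. Their poses are not given: they have to be found in the camera images.
- cradle: Grey base plate 78 x 310 x 10 mm fixed to the bench, origin at the table top midway between its two aluminium forks. z up; the pull direction is -y. Plate from y +90 to -220 mm, white scale y -88 to -212. Forks centred at y +57 and -57 mm, 10 mm thick, about 80 mm wide, tops 90 mm above the table; each a U slot 35 mm wide, flat floor 50 mm above the table, mouth flared.
- seat (a point): Point on the cradle where the middle of the balance's tube axis comes to lie: midway between the forks, 64 mm above the table. Axes as the cradle's (pull direction -y).
- rider: Red saddle fixed across the cradle's scale: 86 mm across, 12 mm long along the scale, top 20 mm above the table, white line over its middle. Origin at its middle, 11 mm above the table; axes as the cradle's. It stands 152 to 184 mm from the cradle's origin along -y, varying, and marks how far the orange ring is to be drawn.
- balance: Loose spring balance, 0.3 kg, lying flat: blue tube 28 mm diameter, 150 mm long along its y axis; black square end plates 48 x 48 x 8 mm centred at y +76 and -76 mm. Origin under the tube's middle at the plates' lower edge, z up. The rod comes out at -y. In the cradle the plates stand outside the forks; it slides about 10 mm either way along y, 3 mm sideways. Grasp the tube's middle across x.
- tube_mid (a point): Middle of the balance's blue tube, on its axis (24 mm above the balance's origin). Axes as the balance's: the rod pulls out along -y.
- pull_rod (a joint): How far the rod is drawn out of the tube, m: 0 = fully in (start), 0.105 = stop. An inner spring pulls it back in: about 2 N at 0, 70 N/m more as it comes out (about 8 N at 0.085).
- ring (a point): Middle of the orange ring (22 mm diameter, 4 mm thick) on the steel rod, on the rod's axis, 92 mm from the tube's middle along the balance's -y when the rod is in. Axes as the balance's.
- grip (a point): Middle of the black pull grip on the rod: a cylinder of 24 mm diameter, 42 mm long along the rod, with an end flange of 34 mm diameter beyond it. It lies on the rod's axis, 32 mm farther out than the ring (124 mm from the tube's middle when the rod is in) and moves with the rod.
- glue_tin: Bystander: tin with a picture of tomatoes, 75 mm diameter, 58 mm high. Origin at the centre of its underside.
- masking_tape: Bystander: roll of cream masking tape lying flat, 96 mm diameter, 25 mm high. Origin at the centre of its underside.
- sanding_block: Bystander: cork sanding block, 56 x 96 x 31 mm. Origin at the centre of its underside.

How it is judged (in metres and radians):
On the way:
1. the balance lies in both forks of the cradle, its rod end over the scale, and has been let go (x of tube_mid in the frame of seat between -0.007 and 0.007 m and y of tube_mid in the frame of seat between -0.014 and 0.014 m and z of tube_mid in the frame of seat between -0.005 and 0.005 m and angle between the y axis of balance and the y axis of cradle, either way round below 0.1 rad and y of ring in the frame of seat below -0.06 m and contact force between the fingers and balance below 0.1 N), for 0.2 s.
At the end, for the whole second after the job is handed in: Balance in both forks (tube middle within 7 mm of the seat sideways and in height, 14 mm along, aligned within 0.1 rad); rod out over 30 mm and at rest; ring middle within 6 mm of the rider middle along the scale; fingers still holding (y of ring in the frame of rider between -0.006 and 0.006 m and value of joint pull_rod above 0.03 m and velocity of joint pull_rod between -0.01 and 0.01 m/s and x of tube_mid in the frame of seat between -0.007 and 0.007 m and y of tube_mid in the frame of seat between -0.014 and 0.014 m and z of tube_mid in the frame of seat between -0.007 and 0.007 m and angle between the y axis of balance and the y axis of cradle, either way round below 0.1 rad and contact force between the fingers and balance above 1 N); the arm keeps its last pose, push and grip.
It fails at once if the drawn-out rod is let spring back (value of joint pull_rod above 0.015 m and velocity of joint pull_rod below -0.35 m/s).
It fails at once if the glue tin is moved (distance of glue_tin from where it was at the start of the episode above 0.02 m).
It fails at once if the roll of masking tape is moved (distance of masking_tape from where it was at the start of the episode above 0.02 m).
It fails at once if the sanding block is moved (distance of sanding_block from where it was at the start of the episode above 0.02 m).
It also fails if it takes over 48 s, if anything falls off the work surface, if the arm or the gripper's body presses on something with over 40 N, if the wrist force passes 120 N, or if a joint passes its speed limit or range.

## Robot

A 6-joint arm with a two-finger parallel gripper is mounted at the origin on a cart in front of the work surface, level with it; the furniture and walls round the work are solid. World frame = base frame: x ahead of the robot, y to its left, z up, the work surface at z = 0. Lengths are in mm, angles in rad, forces in N, time in s.
With the tool pointing down it reaches from about 300 to 825 mm from the base axis. Payload 5.4 kg.
Tool frame: the origin (TCP) lies on the front face of the gripper's body, between the roots of the fingers; the fingertips stand 88 mm ahead of it and the grasp point (between the pads) lies bot.pinch_z ahead of it (bot.pinch_z is the distance from the TCP to the grasp point, in mm); z points along the fingers, y is the line along which they close (so a half turn about z gives the same grasp; the last joint's range is limited). The gripper opens to 92 mm and grips with 3 to 60 N. Pads are 20 mm wide; open, the fingers measure 128 mm over their backs; the gripper's body (75 mm by 189 mm) begins 69 mm behind the grasp point.
Start: joints at [0.926, 0.158, 1.597, -0, 1.386, -0.21], TCP at [242.214, 521.478, 302.701] pointing down, gripper open.
Joint ranges: [-2.91, 2.91], [-0.94, 2.29], [0.18, 2.7], [-1.29, 4.43], [0.17, 2.64], [-3, 3]. Speed limits (rad/s): [2.57, 2.57, 3.14, 3.14, 3.14, 3.14].

## Interface

Orientations are given as a rotation vector (axis times angle).
In Python, from cell import bot gives the robot as it stands.
- The arm moves only by the tool play_rows, never from a script. Its argument "deltas" is a list of rows, each an object of numbers: "rx", "ry", "rz": the turn, a rotation vector about the tool's x, y, z in rad; "x", "y", "z": the shift along the tool's x, y, z in m; "jaw": the finger opening in m, from 0 to 0.0919. In form: [{"rx": .., "ry": .., "rz": .., "x": .., "y": .., "z": .., "jaw": ..}, ...]. A call has 1 to 20 rows; each row shifts and turns the commanded pose from where the row before left it, along the tool's axes as they then stand; what a row does not reach is not made up. A row lasts 1/8 s, in which the tool goes at most 62.5 mm and 10.7 degrees, less where a joint would pass 70% of its speed; a pose out of reach is approached as far as the arm can. A call is refused whole if a number of a shift passes 0.0625 or a number of a turn 0.188, either way. A call with a gripper value outside its range is refused whole. The fingers move at their own pace and stop on an object; "force" is the grip in N (left out, the last holds). Time passes only in rows, so rows that do not move let the fingers close. It gives the time, the measured TCP pose, the force, the opening and the grip force at its end, in the units of the state.
- bot.sense(): the state, without advancing time (a new reading comes with each control period).
- bot.snapshot(name): name is "scene" or "top"; returns (picture, depth): 420x560x3 uint8, blue, green, red; 420x560 float32, mm along the optical axis (not along the pixel's ray), 0 where there is no reading.
- bot.camera_model(name): a dict with "K" (3x3 intrinsics, pixels), "extrinsics" (4x4, takes a point from camera to world coordinates). Camera axes: x right, y down, z forward; pixel columns grow to the right and rows downward; lengths in mm; the calibration is good to about 2 mm. A picture is of the moment at which its call begins. camera_model takes no time and is no camera call.
- bot.job_done(): hands the job in; it is judged then, once.
The state is a dict: "t": time; "qpos": joint angles; "dq": joint speeds; "joint_torque": joint torques, N m; "position": TCP position; "eef_rot": TCP orientation; "wrist_force": force on the tool from outside, world axes, zero at the start; "ft_torque": the same for the moment, N m; "gripper_width": finger opening in mm; "grip_force": force on a finger pad.
Only numpy, scipy, OpenCV 4.12 (cv2) and the standard library are available. Lean on these libraries where they do the work, as an engineer would, in place of code of your own. Each camera call takes 0.05 s, during which the arm holds its last target. There are 200 camera calls.

## Working session

There is one attempt and no reset: what is moved stays moved. The work goes in short steps, Python scripts to look and compute and a tool call to move; the robot and the scene stay as the last step left them, time stands still between calls to the robot, and variables do not carry over. Pictures are saved under pics/ and viewed, at most 10 in all, crops included, and the job is handed in when it is done.

Besides the shell and the picture viewer there is one more tool, called after "Request:" as name([rows], argument=value, ...), one row to a line, values as JSON. play_rows: Moves the arm, as the interface text tells. Its arguments: {"type":"object","properties":{"deltas":{"type":"array"},"force":{"type":"number"}},"required":["deltas"]}

```bash
mkdir -p pics; ls
python3 - <<'E'
from cell import bot
import cv2,numpy as np
print(bot.sense(), bot.pinch_z)
for n in("scene","top"):
    p,d=bot.snapshot(n); cv2.imwrite(f"pics/{n}0.png",p); np.savez(f"pics/{n}0.npz",p=p,d=d,**bot.camera_model(n)); print(bot.camera_model(n))
E
```

```text
pics
{'t': 0.0, 'qpos': array([ 9.25910105e-01,  1.59079712e-01,  1.59822679e+00, -7.48721918e-06,
        1.38617629e+00, -2.10095721e-01]), 'dq': array([ 0.00024552, -0.00102772,  0.00077005,  0.00196111, -0.0006824 ,
       -0.00060634]), 'joint_torque': array([-1.82600350e-03, -3.85561037e+01, -3.22109020e+01,  7.00007658e-02,
        3.77604319e-02, -1.47567416e-04]), 'position': array([241.93749339, 521.11646082, 301.7042583 ]), 'eef_rot': array([-6.77430489e-01, -3.06688832e+00,  2.70596585e-03]), 'wrist_force': array([ 0.66414939, -0.10457694, -0.10992824]), 'ft_torque': array([-0.002628  , -0.02788469, -0.02095072]), 'grip_force': 0.0, 'gripper_width': 91.6458298553021} 69.4
{'K': array([[437.34102066,   0.        , 276.57372875],
       [  0.        , 437.34102066, 211.89149709],
       [  0.        ,   0.        ,   1.        ]]), 'extrinsics': array([[ 8.41552231e-01, -3.32128434e-01,  4.26005335e-01,
         1.48667171e+02],
       [-5.39885993e-01, -5.42980775e-01,  6.43191256e-01,
        -5.16844701e+02],
       [ 1.76906022e-02, -7.71273350e-01, -6.36258172e-01,
         6.58963260e+02],
       [ 0.00000000e+00,  0.00000000e+00,  0.00000000e+00,
         1.00000000e+00]])}
{'K': array([[461.0131751 ,   0.        , 270.14045935],
       [  0.        , 461.0131751 , 212.46057148],
       [  0.        ,   0.        ,   1.        ]]), 'extrinsics': array([[ 1.59376849e-02, -9.81770850e-01,  1.89399016e-01,
         3.48387173e+02],
       [-9.99872974e-01, -1.56184224e-02,  3.17820278e-03,
         8.82383682e+01],
       [-1.62153000e-04, -1.89425611e-01, -9.81895061e-01,
         1.04038389e+03],
       [ 0.00000000e+00,  0.00000000e+00,  0.00000000e+00,
         1.00000000e+00]])}
```

View pics/scene0.png

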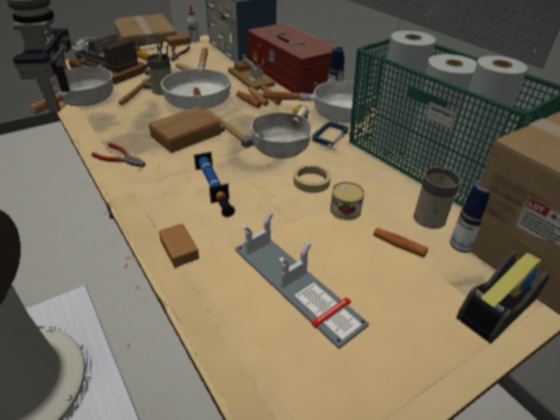

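View pics/top0.png

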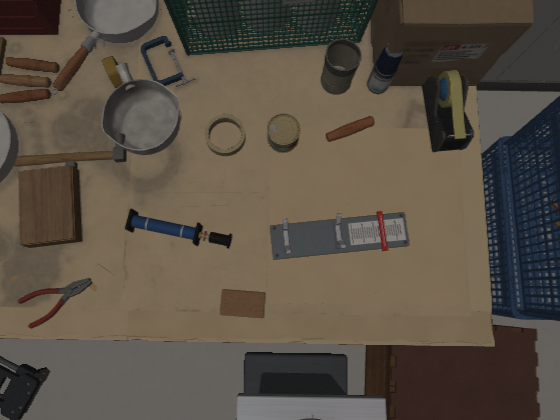

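The top view shows the balance from (130,220) to (230,240) with its rod pointing right (about −y). The cradle plate is at (270–408, 212–258), the forks at columns 285 and 340, and the red rider at (382,230). The tin, tape and block are all clear of the path.

```bash
cat > h.py <<'E'
import cv2,numpy as np
def ray(c,uv,z):
    uv=np.atleast_2d(uv).astype(float);E=c['extrinsics'];K=c['K']
    d=np.c_[uv,np.ones(len(uv))]@np.linalg.inv(K).T@E[:3,:3].T;o=E[:3,3]
    return (o+d*((z-o[2])/d[:,2])[:,None])[:,:2]
def cloud(c,m):
    v,u=np.nonzero(m&(c['d']>0));dd=c['d'][v,u]
    P=np.c_[u,v,np.ones(len(u))]@np.linalg.inv(c['K']).T*dd[:,None]
    return P@c['extrinsics'][:3,:3].T+c['extrinsics'][:3,3]
def hue(p,lo,hi): return cv2.inRange(cv2.cvtColor(p,cv2.COLOR_BGR2HSV),lo,hi)>0
def box(m,x0,y0,x1,y1):
    o=np.zeros_like(m);o[y0:y1,x0:x1]=m[y0:y1,x0:x1];return o
def rect(m):
    v,u=np.nonzero(m);return cv2.minAreaRect(np.c_[u,v].astype(np.float32))
def pts(m): v,u=np.nonzero(m);return np.c_[u,v]
def line(P):
    a=cv2.fitLine(P.astype(np.float32),cv2.DIST_HUBER,0,.01,.01).ravel();return a
E
python3 - <<'E'
from h import *
R={'top':dict(bal=(120,200,240,255),cr=(265,205,415,265)),'scene':dict(bal=(185,145,245,222),cr=(230,210,375,350))}
for n in R:
    c=dict(np.load(f"pics/{n}0.npz"));p=c['p']
    b=box(hue(p,(100,120,50),(125,255,255)),*R[n]['bal'])
    Q=ray(c,pts(b),24+ (0)); l=line(Q); t=(Q-l[2:])@l[:2]
    print(n,'blue',b.sum(),'dir',l[:2],'mid',l[2:]+l[:2]*(t.max()+t.min())/2,'len',np.ptp(t),'cloudz',np.percentile(cloud(c,b)[:,2],[50,95]))
    k=box(hue(p,(0,0,0),(180,255,45)),*R[n]['bal'])
    nn,lab,st,ce=cv2.connectedComponentsWithStats(k.astype(np.uint8))
    for i in range(1,nn):
        if st[i,4]>15: print(' black',st[i],ray(c,ce[i],24))
    o=box(hue(p,(5,120,80),(16,255,255)),*R[n]['bal']);print(' orange',o.sum(),ray(c,pts(o).mean(0),24) if o.any() else 0)
    r=box(hue(p,(0,150,80),(5,255,255))|hue(p,(172,150,80),(180,255,255)),*R[n]['cr'])
    Q=ray(c,pts(r),20);l=line(Q);t=(Q-l[2:])@l[:2];print(' red',r.sum(),l[:2],l[2:]+l[:2]*(t.max()+t.min())/2,np.ptp(t))
    A=cloud(c,box(np.ones_like(r),*R[n]['cr']))
    pl=A[(A[:,2]>5)&(A[:,2]<14)];rr=cv2.minAreaRect(pl[:,:2].astype(np.float32));print(' plate',rr)
    for z0,z1 in((45,56),(75,95)):
        f=A[(A[:,2]>z0)&(A[:,2]<z1)];
        if len(f)>3:
            _,L,ctr=cv2.kmeans(f[:,:2].astype(np.float32),2,None,(3,50,.1),5,2);print(' fork',z0,[(np.sum(L==i),ctr[i].round(1)) for i in(0,1)],f[:,2].max())
    g=hue(p,(0,0,40),(180,255,255))
    # plate colour by mask
    m=box(hue(p,(80,25,40),(125,140,200)),*R[n]['cr']).astype(np.uint8);m=cv2.morphologyEx(m,cv2.MORPH_CLOSE,np.ones((9,9)))
    Q=ray(c,pts(m>0),10);print(' platemask',cv2.minAreaRect(Q.astype(np.float32)))
c=dict(np.load("pics/top0.npz"))
cv2.imwrite("pics/crop.png",cv2.resize(np.hstack([c['p'][200:265,120:240],c['p'][200:265,262:412]]),None,fx=2.9,fy=2.9,interpolation=3))
E
```

```text
top blue 620 dir [0.18732655 0.9822977 ] mid [508.2100709  331.53688738] len 143.83723873246083 cloudz [35.18838918 38.92582853]
 black [125 209  13  23 138] [[522.34536872 403.93334737]]
 black [193 223  10  23 119] [[493.75211869 253.82317142]]
 black [209 232  23  16 234] [[483.43824394 201.79084054]]
 orange 18 [[488.79600168 238.0923305 ]]
 red 124 [0.9932515  0.11598041] [ 508.33927335 -157.35804643] 88.92009301344333
 plate ((509.84014892578125, -64.28990173339844), (107.56635284423828, 310.4950256347656), 5.588091850280762)
 fork 45 [(np.int64(85), array([496.8, -56.7], dtype=float32)), (np.int64(74), array([484.4,  56.2], dtype=float32))] 54.947907461896534
 fork 75 [(np.int64(73), array([483.8,  56.1], dtype=float32)), (np.int64(79), array([499.1, -56.8], dtype=float32))] 92.57959191946316
 platemask ((0.0, 0.0), (0.0, 0.0), 0.0)
scene blue 232 dir [0.19603603 0.9805967 ] mid [513.93683182 357.48166069] len 143.0187485565549 cloudz [38.37453435 45.62039337]
 black [195 153  16  16  90] [[523.51056142 416.66534335]]
 black [210 185  24  31 338] [[489.68713186 232.56678587]]
 orange 25 [[493.5021678  251.30391159]]
 red 152 [0.9932183  0.11626449] [ 508.45482352 -161.52343278] 89.08643254362299
 plate ((538.0853881835938, -37.725860595703125), (373.630615234375, 321.8963928222656), 58.69789505004883)
 fork 45 [(np.int64(128), array([482.8,  56.7], dtype=float32)), (np.int64(141), array([495.7, -56.4], dtype=float32))] 55.77185602433133
 fork 75 [(np.int64(93), array([488.1,  57.4], dtype=float32)), (np.int64(104), array([502.3, -55.4], dtype=float32))] 93.67695567524913
 platemask ((497.49761962890625, -66.29292297363281), (69.8488998413086, 298.60614013671875), 6.742125034332275)
```

View pics/crop.png

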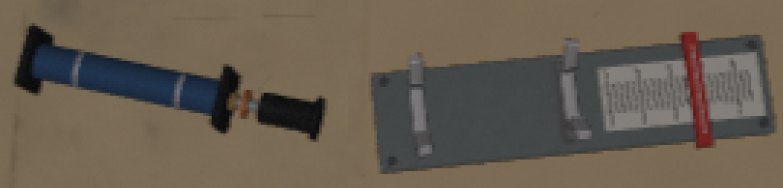

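The crop shows the balance's black plates, white-banded tube, orange ring and grip. The forks and rider are clear too. I'll take the cradle origin as about (490,0) with yaw +0.117, and tube_mid as about (506.5,328.5) with yaw −0.188.

```bash
cat >> h.py <<'E'
from scipy.spatial.transform import Rotation as Ro
def plan(x,y,z,yaw):
    "tool-frame shift (mm) in the CURRENT axes and rz turn to reach TCP target, tool y along +-object x (yaw)"
    from cell import bot
    s=bot.sense();R=Ro.from_rotvec(s['eef_rot']);M=R.as_matrix()
    a=np.arctan2(M[1,1],M[0,1]); d=(yaw-a+np.pi/2)%np.pi-np.pi/2
    sh=M.T@(np.array([x,y,z])-s['position'])
    Rn=Ro.from_euler('z',d)*R
    # exact-down correction
    T=Ro.from_matrix(np.c_[[np.sin(a+d),-np.cos(a+d),0],[np.cos(a+d),np.sin(a+d),0],[0,0,-1]])
    print('t',s['t'].__round__(2),'pos',s['position'].round(1),'W',s['gripper_width'].__round__(1),'F',s['wrist_force'].round(1),'grip',s['grip_force'].__round__(1))
    print('shift now-axes',sh.round(1),'rotvec tool',(R.inv()*T).as_rotvec().round(3),'shift end-axes',(T.as_matrix().T@(np.array([x,y,z])-s['position'])).round(1),'q6',s['qpos'][5].round(2)); print(T.as_matrix().round(3).tolist())
E
python3 -c "
from h import *
plan(506.5,328.5,93.4+60,-.188)"
```

```text
Traceback (most recent call last):
  File "h.py", line 27, in plan
    T=Ro.from_matrix(np.c_[[np.sin(a+d),-np.cos(a+d),0],[np.cos(a+d),np.sin(a+d),0],[0,0,-1]])
  File "scipy/spatial/transform/_rotation.pyx", line 1143, in scipy.spatial.transform._rotation.Rotation.from_matrix
ValueError: Non-positive determinant (left-handed or null coordinate frame) in rotation matrix 0: [[-0.18689451  0.98237999  0.        ]
 [-0.98237999 -0.18689451  0.        ]
 [ 0.          0.         -1.        ]].
```

```bash
sed -i 's/\[np.sin(a+d),-np.cos(a+d),0\]/[-np.sin(a+d),np.cos(a+d),0]/' h.py
python3 -c "
from h import *
plan(506.5,328.5,93.4+60,-.188)"
```

```text
t 0.1 pos [242.  521.1 301.8] W 91.4 F [ 0.1  0.4 -0.4] grip 0.0
shift now-axes [-321.1  -63.   148.4] rotvec tool [-2.000e-03  1.000e-03  1.324e+00] shift end-axes [-139.8  295.9  148.4] q6 -0.21
[[0.187, 0.982, 0.0], [0.982, -0.187, 0.0], [0.0, 0.0, -1.0]]
```

Request:
play_rows([
  {"x":-0.032,"y":-0.006,"z":0.01},
  {"x":-0.032,"y":-0.006,"z":0.01},
  {"x":-0.032,"y":-0.006,"z":0.01},
  {"x":-0.032,"y":-0.006,"z":0.01},
  {"x":-0.032,"y":-0.006,"z":0.01},
  {"x":-0.032,"y":-0.006,"z":0.01},
  {"x":-0.032,"y":-0.006,"z":0.02},
  {"x":-0.032,"y":-0.007,"z":0.02},
  {"x":-0.032,"y":-0.007,"z":0.02},
  {"x":-0.033,"y":-0.007,"z":0.02},
  {"rz":0.165},
  {"rz":0.165},
  {"rz":0.165},
  {"rz":0.165},
  {"rz":0.166},
  {"rz":0.166},
  {"rz":0.166},
  {"rz":0.166},
  {"z":0},
  {"z":0},
])

```text
invalid input at $.deltas[0]: expected keys rx, ry, rz, x, y, z, jaw
```

Run:
```python
from h import *
from cell import bot
plan(506.5,328.5,93.4,-.188)
p,d=bot.snapshot("scene");cv2.imwrite("pics/s1.png",cv2.resize(p[100:280,120:360],None,fx=3,fy=3))
```

```text
t 0.1 pos [242.  521.1 301.8] W 91.4 F [ 0.1  0.4 -0.4] grip 0.0
shift now-axes [-321.1  -62.9  208.4] rotvec tool [-2.000e-03  1.000e-03  1.324e+00] shift end-axes [-139.8  295.9  208.4] q6 -0.21
[[0.187, 0.982, 0.0], [0.982, -0.187, 0.0], [0.0, 0.0, -1.0]]
```

View pics/s1.png

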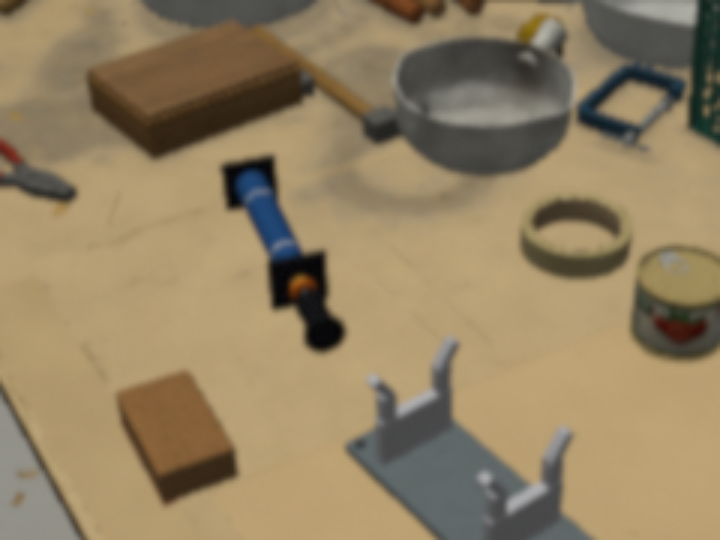

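The move was refused because every row needs all seven keys, so nothing moved. The crop shows the near end plate hiding part of the tube, which accounts for the offset in the scene view.

Request:
play_rows([
  {"rx":0,"ry":0,"rz":0,"x":-0.032,"y":-0.006,"z":0.01,"jaw":0.0915},
  {"rx":0,"ry":0,"rz":0,"x":-0.032,"y":-0.006,"z":0.01,"jaw":0.0915},
  {"rx":0,"ry":0,"rz":0,"x":-0.032,"y":-0.006,"z":0.01,"jaw":0.0915},
  {"rx":0,"ry":0,"rz":0,"x":-0.032,"y":-0.006,"z":0.01,"jaw":0.0915},
  {"rx":0,"ry":0,"rz":0,"x":-0.032,"y":-0.006,"z":0.01,"jaw":0.0915},
  {"rx":0,"ry":0,"rz":0,"x":-0.032,"y":-0.006,"z":0.02,"jaw":0.0915},
  {"rx":0,"ry":0,"rz":0,"x":-0.032,"y":-0.006,"z":0.02,"jaw":0.0915},
  {"rx":0,"ry":0,"rz":0,"x":-0.032,"y":-0.007,"z":0.02,"jaw":0.0915},
  {"rx":0,"ry":0,"rz":0,"x":-0.032,"y":-0.007,"z":0.02,"jaw":0.0915},
  {"rx":0,"ry":0,"rz":0,"x":-0.033,"y":-0.007,"z":0.02,"jaw":0.0915},
  {"rx":0,"ry":0,"rz":0.165,"x":0,"y":0,"z":0,"jaw":0.0915},
  {"rx":0,"ry":0,"rz":0.165,"x":0,"y":0,"z":0,"jaw":0.0915},
  {"rx":0,"ry":0,"rz":0.165,"x":0,"y":0,"z":0,"jaw":0.0915},
  {"rx":0,"ry":0,"rz":0.165,"x":0,"y":0,"z":0,"jaw":0.0915},
  {"rx":0,"ry":0,"rz":0.166,"x":0,"y":0,"z":0,"jaw":0.0915},
  {"rx":0,"ry":0,"rz":0.166,"x":0,"y":0,"z":0,"jaw":0.0915},
  {"rx":0,"ry":0,"rz":0.166,"x":0,"y":0,"z":0,"jaw":0.0915},
  {"rx":0,"ry":0,"rz":0.166,"x":0,"y":0,"z":0,"jaw":0.0915},
  {"rx":0,"ry":0,"rz":0,"x":0,"y":0,"z":0,"jaw":0.0915},
  {"rx":0,"ry":0,"rz":0,"x":0,"y":0,"z":0,"jaw":0.0915},
])

```text
t: 2.65
position: [506.7, 329.1, 152.5]
eef_rot: [-2.417, -2.006, 0.001]
wrist_force: [-0.1, -0.1, -0.1]
gripper_width: 91.5
grip_force: 0.0
```

Run:
```python
from h import *
plan(506.5,328.5,93.4,-.188)
```

```text
t 2.65 pos [506.7 329.1 152.5] W 91.5 F [-0.1 -0.1 -0.1] grip 0.0
shift now-axes [-0.6 -0.1 59.1] rotvec tool [-0.     0.     0.003] shift end-axes [-0.6 -0.1 59.1] q6 0.56
[[0.187, 0.982, 0.0], [0.982, -0.187, 0.0], [0.0, 0.0, -1.0]]
```

Request:
play_rows([
  {"rx":0,"ry":0,"rz":0.003,"x":0,"y":0,"z":0.015,"jaw":0.0915},
  {"rx":0,"ry":0,"rz":0,"x":0,"y":0,"z":0.015,"jaw":0.0915},
  {"rx":0,"ry":0,"rz":0,"x":0,"y":0,"z":0.015,"jaw":0.0915},
  {"rx":0,"ry":0,"rz":0,"x":0,"y":0,"z":0.014,"jaw":0.0915},
  {"rx":0,"ry":0,"rz":0,"x":0,"y":0,"z":0,"jaw":0.06},
  {"rx":0,"ry":0,"rz":0,"x":0,"y":0,"z":0,"jaw":0.04},
  {"rx":0,"ry":0,"rz":0,"x":0,"y":0,"z":0,"jaw":0.02},
  {"rx":0,"ry":0,"rz":0,"x":0,"y":0,"z":0,"jaw":0.01},
  {"rx":0,"ry":0,"rz":0,"x":0,"y":0,"z":0,"jaw":0.01},
  {"rx":0,"ry":0,"rz":0,"x":0,"y":0,"z":0,"jaw":0.01},
  {"rx":0,"ry":0,"rz":0,"x":0,"y":0,"z":0,"jaw":0.01},
  {"rx":0,"ry":0,"rz":0,"x":0,"y":0,"z":0,"jaw":0.01},
], force=30)

```text
t: 4.15
position: [506.8, 329.1, 93.7]
eef_rot: [2.423, 1.999, 0.0]
wrist_force: [-0.9, 0.1, -0.1]
gripper_width: 27.0
grip_force: 30.0
```

Gripped at about 28 mm. Next I'll lift and look.

Request:
play_rows([
  {"rx":0,"ry":0,"rz":0,"x":0,"y":0,"z":-0.01,"jaw":0.01},
  {"rx":0,"ry":0,"rz":0,"x":0,"y":0,"z":-0.02,"jaw":0.01},
  {"rx":0,"ry":0,"rz":0,"x":0,"y":0,"z":-0.02,"jaw":0.01},
  {"rx":0,"ry":0,"rz":0,"x":0,"y":0,"z":-0.02,"jaw":0.01},
  {"rx":0,"ry":0,"rz":0,"x":0,"y":0,"z":-0.02,"jaw":0.01},
  {"rx":0,"ry":0,"rz":0,"x":0,"y":0,"z":-0.02,"jaw":0.01},
  {"rx":0,"ry":0,"rz":0,"x":0,"y":0,"z":-0.01,"jaw":0.01},
  {"rx":0,"ry":0,"rz":0,"x":0,"y":0,"z":0,"jaw":0.01},
])

```text
t: 5.15
position: [507.2, 329.3, 214.6]
eef_rot: [2.423, 1.999, 0.002]
wrist_force: [0.2, 0.1, -2.2]
gripper_width: 27.5
grip_force: 30.0
```

```bash
cat > m.py <<'E'
from h import *
from cell import bot
def both(tag,z):
    for n in("top","scene"):
        p,d=bot.snapshot(n);c=dict(bot.camera_model(n),p=p,d=d);np.savez(f"pics/{tag}_{n}.npz",**c)
        b=hue(p,(100,120,50),(125,255,255));C=cloud(c,np.ones_like(b)) 
        b=b&(d>0)
        nn,lab,st,ce=cv2.connectedComponentsWithStats(b.astype(np.uint8))
        for i in range(1,nn):
            P=cloud(c,lab==i)
            if st[i,4]>15 and 440<np.median(P[:,0])<570 and -260<np.median(P[:,1])<450:
                print(n,'blue',st[i],'P',np.median(P,0).round(1),'zmax',P[:,2].max().round(1),'y',P[:,1].min().round(0),P[:,1].max().round(0),'ray',ray(c,ce[i],z).round(1))
        cv2.imwrite(f"pics/{tag}_{n}.png",p)
E
python3 - <<'E'
from m import *
both('lift',144)
plan(490.6,-5,213.5,.117)
E
```

```text
top blue [152 212  18  15 190] P [502.4 304.9 155.7] zmax 476.5 y 237.0 321.0 ray [[504.5 307.8]]
top blue [170 216  15  15 166] P [495.3 271.7 155.3] zmax 159.9 y 258.0 286.0 ray [[497.6 274.1]]
scene blue [199 115   7   6  33] P [521.3 385.6 159.3] zmax 190.2 y 322.0 400.0 ray [[532.8 410.6]]
scene blue [200 122  15  18 159] P [503.6 321.9 157.9] zmax 182.6 y 293.0 363.0 ray [[513.1 346.8]]
scene blue [207 139   9   4  25] P [491.7 273.4 161. ] zmax 169.9 y 255.0 284.0 ray [[504.3 298.6]]
t 5.25 pos [506.4 328.9 212.9] W 27.6 F [-0.6  0.7 -2.9] grip 30.0
shift now-axes [-330.9   47.9   -0.4] rotvec tool [-0.001  0.001 -0.308] shift end-axes [-329.8  -54.7   -0.6] q6 0.57
[[-0.117, 0.993, 0.0], [0.993, 0.117, 0.0], [0.0, 0.0, -1.0]]
```

View pics/lift_scene.png

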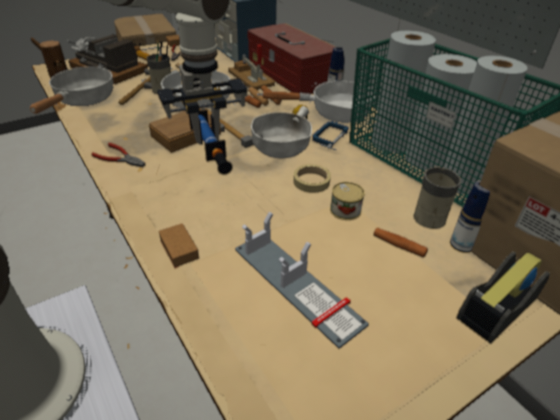

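The balance is held level and clear of the bench, at about (205,135). Now I'll carry it over the cradle.

Request:
play_rows([
  {"rx":0,"ry":0,"rz":0,"x":-0.015,"y":0.002,"z":0,"jaw":0.01},
  {"rx":0,"ry":0,"rz":0,"x":-0.03,"y":0.004,"z":0,"jaw":0.01},
  {"rx":0,"ry":0,"rz":0,"x":-0.035,"y":0.005,"z":0,"jaw":0.01},
  {"rx":0,"ry":0,"rz":0,"x":-0.035,"y":0.005,"z":0,"jaw":0.01},
  {"rx":0,"ry":0,"rz":0,"x":-0.035,"y":0.005,"z":0,"jaw":0.01},
  {"rx":0,"ry":0,"rz":0,"x":-0.035,"y":0.005,"z":0,"jaw":0.01},
  {"rx":0,"ry":0,"rz":0,"x":-0.035,"y":0.005,"z":0,"jaw":0.01},
  {"rx":0,"ry":0,"rz":0,"x":-0.035,"y":0.005,"z":0,"jaw":0.01},
  {"rx":0,"ry":0,"rz":0,"x":-0.035,"y":0.005,"z":0,"jaw":0.01},
  {"rx":0,"ry":0,"rz":0,"x":-0.026,"y":0.004,"z":0,"jaw":0.01},
  {"rx":0,"ry":0,"rz":0,"x":-0.014,"y":0.003,"z":0,"jaw":0.01},
  {"rx":0,"ry":0,"rz":-0.077,"x":0,"y":0,"z":0,"jaw":0.01},
  {"rx":0,"ry":0,"rz":-0.077,"x":0,"y":0,"z":0,"jaw":0.01},
  {"rx":0,"ry":0,"rz":-0.077,"x":0,"y":0,"z":0,"jaw":0.01},
  {"rx":0,"ry":0,"rz":-0.077,"x":0,"y":0,"z":0,"jaw":0.01},
  {"rx":0,"ry":0,"rz":0,"x":0,"y":0,"z":0,"jaw":0.01},
  {"rx":0,"ry":0,"rz":0,"x":0,"y":0,"z":0,"jaw":0.01},
])

```text
t: 7.38
position: [491.1, -3.9, 213.5]
eef_rot: [-2.089, -2.346, 0.0]
wrist_force: [0.2, 0.9, -3.1]
gripper_width: 27.2
grip_force: 30.0
```

Run:
```python
from m import *
both('over',144)
plan(490.4,-3,133.4,.117)
a=cv2.imread('pics/over_scene.png')[130:350,200:400];b=cv2.imread('pics/over_top.png')[180:290,240:440]
cv2.imwrite('pics/over.png',np.hstack([cv2.resize(a,None,fx=2,fy=2),cv2.resize(b,(400,220)).repeat(2,0)[:440] if 0 else cv2.copyMakeBorder(cv2.resize(b,(400,220)),0,220,0,0,0)]))
for n in("top","scene"):
    c=dict(np.load(f'pics/over_{n}.npz'));o=hue(c['p'],(4,120,70),(16,255,255));o=box(o,200,130,440,350)
    nn,lab,st,ce=cv2.connectedComponentsWithStats(o.astype(np.uint8))
    for i in range(1,nn):
        if st[i,4]>5:
            P=np.median(cloud(c,lab==i),0)
            if P[2]>100: print(n,'orange',st[i],P.round(1),ray(c,ce[i],144))
```

```text
top blue [302 223   8  14  78] P [485.6  21.  155. ] zmax 159.7 y 15.0 29.0 ray [[487.9  20.4]]
top blue [283 225   5   9  32] P [486.7  62.7 156.4] zmax 167.0 y 58.0 66.0 ray [[488.9  62.3]]
top blue [351 227   6   5  21] P [489.5 -72.7 150.9] zmax 155.5 y -77.0 -67.0 ray [[490.4 -73.6]]
scene blue [255 199   5   5  16] P [474.1  42.6 152. ] zmax 155.5 y 38.0 48.0 ray [[479.2  50.7]]
scene blue [276 205  17  22 225] P [488.1 -22.6 156.9] zmax 177.6 y -41.0 3.0 ray [[497.2 -10.5]]
scene blue [289 221  15  14 120] P [490.7 -59.  156.8] zmax 169.1 y -80.0 -49.0 ray [[499.2 -48.9]]
t 7.47 pos [491.2  -3.9 213.6] W 27.3 F [ 0.2  0.3 -2.2] grip 30.0
shift now-axes [ 1.  -0.6 80.2] rotvec tool [-0.    -0.    -0.001] shift end-axes [ 1.  -0.7 80.2] q6 -0.37
[[-0.117, 0.993, 0.0], [0.993, 0.117, 0.0], [0.0, 0.0, -1.0]]
scene orange [306 234  12  13  72] [499.7 -94.7 148.7] [[503.85581584 -90.33988333]]
```

View pics/over.png

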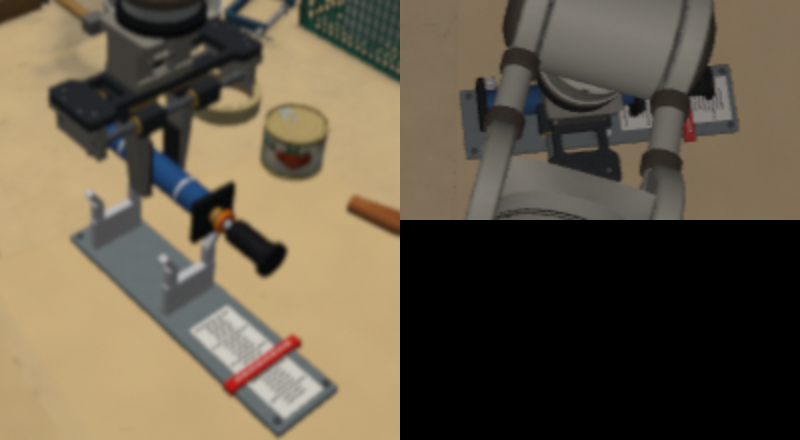

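The balance hangs aligned above the forks, plates outboard of both and grip towards the rider. Tube_mid is at y of about −4, so I'll lower it.

Request:
play_rows([
  {"rx":0,"ry":0,"rz":0,"x":0,"y":-0.0006,"z":0.01,"jaw":0.01},
  {"rx":0,"ry":0,"rz":0,"x":0,"y":0,"z":0.015,"jaw":0.01},
  {"rx":0,"ry":0,"rz":0,"x":0,"y":0,"z":0.015,"jaw":0.01},
  {"rx":0,"ry":0,"rz":0,"x":0,"y":0,"z":0.01,"jaw":0.01},
  {"rx":0,"ry":0,"rz":0,"x":0,"y":0,"z":0.008,"jaw":0.01},
  {"rx":0,"ry":0,"rz":0,"x":0,"y":0,"z":0.006,"jaw":0.01},
  {"rx":0,"ry":0,"rz":0,"x":0,"y":0,"z":0.006,"jaw":0.01},
  {"rx":0,"ry":0,"rz":0,"x":0,"y":0,"z":0.005,"jaw":0.01},
  {"rx":0,"ry":0,"rz":0,"x":0,"y":0,"z":0,"jaw":0.01},
  {"rx":0,"ry":0,"rz":0,"x":0,"y":0,"z":0,"jaw":0.01},
])

```text
t: 8.72
position: [490.9, -4.1, 138.9]
eef_rot: [2.087, 2.347, 0.0]
wrist_force: [0.6, 0.3, -2.4]
gripper_width: 27.1
grip_force: 30.0
```

Request:
play_rows([
  {"rx":0,"ry":0,"rz":0,"x":0,"y":0,"z":0.002,"jaw":0.01},
  {"rx":0,"ry":0,"rz":0,"x":0,"y":0,"z":0.002,"jaw":0.01},
  {"rx":0,"ry":0,"rz":0,"x":0,"y":0,"z":0.001,"jaw":0.01},
  {"rx":0,"ry":0,"rz":0,"x":0,"y":0,"z":0,"jaw":0.01},
  {"rx":0,"ry":0,"rz":0,"x":0,"y":0,"z":0,"jaw":0.01},
])

```text
t: 9.35
position: [490.7, -4.0, 133.8]
eef_rot: [-2.088, -2.348, -0.0]
wrist_force: [-0.4, 0.8, -2.1]
gripper_width: 27.1
grip_force: 30.0
```

Request:
play_rows([
  {"rx":0,"ry":0,"rz":0,"x":0,"y":0,"z":0.001,"jaw":0.01},
  {"rx":0,"ry":0,"rz":0,"x":0,"y":0,"z":0,"jaw":0.01},
  {"rx":0,"ry":0,"rz":0,"x":0,"y":0,"z":0.001,"jaw":0.01},
  {"rx":0,"ry":0,"rz":0,"x":0,"y":0,"z":0,"jaw":0.01},
])

```text
t: 9.85
position: [490.9, -4.1, 133.5]
eef_rot: [-2.087, -2.348, 0.001]
wrist_force: [-7.2, 1.9, 13.7]
gripper_width: 27.5
grip_force: 30.0
```

It's seated against the floor. I'll release it and rise clear.

Request:
play_rows([
  {"rx":0,"ry":0,"rz":0,"x":0,"y":0,"z":-0.001,"jaw":0.03},
  {"rx":0,"ry":0,"rz":0,"x":0,"y":0,"z":0,"jaw":0.05},
  {"rx":0,"ry":0,"rz":0,"x":0,"y":0,"z":0,"jaw":0.07},
  {"rx":0,"ry":0,"rz":0,"x":0,"y":0,"z":0,"jaw":0.07},
  {"rx":0,"ry":0,"rz":0,"x":0,"y":0,"z":-0.02,"jaw":0.07},
  {"rx":0,"ry":0,"rz":0,"x":0,"y":0,"z":-0.03,"jaw":0.07},
  {"rx":0,"ry":0,"rz":0,"x":0,"y":0,"z":-0.03,"jaw":0.07},
  {"rx":0,"ry":0,"rz":0,"x":0,"y":0,"z":-0.04,"jaw":0.07},
  {"rx":0,"ry":0,"rz":0,"x":0.05,"y":0,"z":-0.03,"jaw":0.07},
  {"rx":0,"ry":0,"rz":0,"x":0.05,"y":0,"z":0,"jaw":0.07},
  {"rx":0,"ry":0,"rz":0,"x":0.05,"y":0,"z":0,"jaw":0.07},
  {"rx":0,"ry":0,"rz":0,"x":0.04,"y":0,"z":0,"jaw":0.07},
  {"rx":0,"ry":0,"rz":0,"x":0.03,"y":0,"z":0,"jaw":0.07},
  {"rx":0,"ry":0,"rz":0,"x":0,"y":0,"z":0,"jaw":0.07},
])

```text
t: 11.6
position: [464.5, 215.8, 282.5]
eef_rot: [-2.084, -2.351, 0.0]
wrist_force: [0.2, -0.4, -0.1]
gripper_width: 69.9
grip_force: 0.0
```

```bash
cat > seat.py <<'E'
import sys
from m import *
tag=sys.argv[1]
for n in("top","scene"):
    p,d=bot.snapshot(n);c=dict(bot.camera_model(n),p=p,d=d);np.savez(f"pics/{tag}_{n}.npz",**c);cv2.imwrite(f"pics/{tag}_{n}.png",p)
    for nm,m,zr in(('blue',hue(p,(100,120,50),(125,255,255)),64),('orange',hue(p,(4,120,70),(16,255,255)),64),('red',hue(p,(0,150,80),(3,255,255))|hue(p,(172,150,80),(180,255,255)),20),('black',hue(p,(0,0,0),(180,255,45)),64)):
        nn,lab,st,ce=cv2.connectedComponentsWithStats(m.astype(np.uint8))
        for i in range(1,nn):
            if st[i,4]<8 or not((lab==i)&(d>0)).any(): continue
            P=cloud(c,lab==i);md=np.median(P,0)
            if 450<md[0]<550 and -260<md[1]<110 and 12<md[2]<92:
                print(n,nm,st[i].tolist(),md.round(1),'y',np.percentile(P[:,1],[2,98]).round(1),'ray',ray(c,ce[i],zr).round(1)[0])
E
python3 seat.py set
python3 - <<'E'
import cv2,numpy as np
a=cv2.imread('pics/set_scene.png')[190:350,220:380];b=cv2.imread('pics/set_top.png')[190:280,255:425]
cv2.imwrite('pics/set.png',np.hstack([cv2.resize(a,(420,420)),cv2.copyMakeBorder(cv2.resize(b,(380,201)),0,219,0,0,0)]))
E
```

```text
top blue [336, 225, 15, 13, 157] [496.7 -63.5  74.6] y [-76.3 -50.5] ray [498.3 -65.1]
top blue [299, 227, 36, 15, 423] [489.5  -6.7  74.9] y [-42.3  27.6] ray [491.5  -8.1]
top blue [282, 230, 15, 13, 170] [482.6  50.7  75.5] y [35.9 65.7] ray [485.  50.]
top orange [357, 225, 3, 10, 21] [500.3 -96.1  71.1] y [-98.5 -94.7] ray [501.9 -97.5]
top red [377, 211, 6, 11, 40] [ 544.6 -154.2   17.8] y [-161.  -150.2] ray [ 543.  -154.6]
top red [381, 234, 7, 17, 53] [ 477.8 -160.8   17.5] y [-168.6 -157.4] ray [ 479.2 -161.7]
top black [346, 218, 9, 25, 117] [498.2 -79.9  83.4] y [-84.6 -75.3] ray [501.1 -81.7]
top black [362, 220, 25, 15, 266] [ 504.2 -131.8   72.9] y [-153.6 -108.2] ray [ 505.9 -133.2]
top black [278, 225, 6, 25, 94] [480.6  70.   85.6] y [65.2 74.4] ray [482.2  69.8]
scene blue [250, 220, 16, 16, 151] [478.4  54.2  77. ] y [39.3 69.4] ray [486.7  65.9]
scene blue [261, 230, 30, 27, 356] [484.6  -5.2  76.5] y [-38.6  28.9] ray [491.7   4.4]
scene blue [288, 253, 15, 14, 116] [491.3 -59.4  77.7] y [-79.1 -49.8] ray [499.8 -50.5]
scene orange [304, 266, 10, 11, 58] [500.4 -95.   70.2] y [-97.3 -80.3] ray [504.9 -89. ]
scene orange [311, 322, 6, 6, 12] [ 466.4 -162.2   12.5] y [-167.9 -156.7] ray [ 441.3 -190.6]
scene red [312, 299, 38, 28, 142] [ 500.3 -162.    19.8] y [-168.  -152.4] ray [ 502.2 -161.9]
scene black [246, 214, 17, 13, 87] [485.5  69.6  83.2] y [66.4 72.6] ray [494.8  87.9]
scene black [293, 255, 20, 27, 255] [490.9 -82.1  75.5] y [-84.8 -78. ] ray [498.9 -75.3]
scene black [310, 273, 27, 25, 317] [ 501.7 -138.2   73.7] y [-153.9 -110.1] ray [ 507.7 -131.2]
```

View pics/set.png

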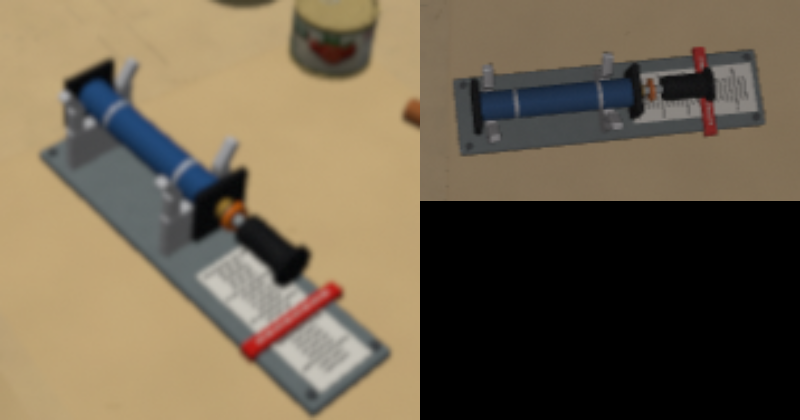

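It's seated: the plates sit outside both forks, tube_mid is at y of about −5, and the ring is about 97 mm along the pull direction with the rider at about 160. Next is the grip, at about (505.5,−132).

Run:
```python
from h import *
plan(505.4,-131,133.4,.117)
```

```text
t 11.7 pos [465.  214.  282.5] W 69.6 F [-0.1  0.2  0.5] grip 0.0
shift now-axes [-3.473e+02 -3.000e-01  1.493e+02] rotvec tool [-0.     0.001  0.   ] shift end-axes [-3.474e+02 -2.000e-01  1.491e+02] q6 0.08
[[-0.117, 0.993, 0.0], [0.993, 0.117, 0.0], [0.0, 0.0, -1.0]]
```

Request:
play_rows([
  {"rx":0,"ry":0,"rz":0,"x":-0.027,"y":0,"z":0,"jaw":0.07},
  {"rx":0,"ry":0,"rz":0,"x":-0.04,"y":0,"z":0,"jaw":0.07},
  {"rx":0,"ry":0,"rz":0,"x":-0.04,"y":0,"z":0,"jaw":0.07},
  {"rx":0,"ry":0,"rz":0,"x":-0.04,"y":0,"z":0,"jaw":0.07},
  {"rx":0,"ry":0,"rz":0,"x":-0.04,"y":0,"z":0,"jaw":0.07},
  {"rx":0,"ry":0,"rz":0,"x":-0.04,"y":0,"z":0,"jaw":0.07},
  {"rx":0,"ry":0,"rz":0,"x":-0.04,"y":0,"z":0,"jaw":0.07},
  {"rx":0,"ry":0,"rz":0,"x":-0.04,"y":0,"z":0.01,"jaw":0.07},
  {"rx":0,"ry":0,"rz":0,"x":-0.026,"y":0,"z":0.02,"jaw":0.07},
  {"rx":0,"ry":0,"rz":0,"x":-0.014,"y":0,"z":0.02,"jaw":0.07},
  {"rx":0,"ry":0,"rz":0,"x":0,"y":0,"z":0.02,"jaw":0.07},
  {"rx":0,"ry":0,"rz":0,"x":0,"y":0,"z":0,"jaw":0.07},
])

```text
t: 13.2
position: [504.0, -131.0, 211.1]
eef_rot: [-2.088, -2.343, 0.002]
wrist_force: [0.1, 0.1, 0.3]
gripper_width: 70.1
grip_force: 0.0
```

Run:
```python
from h import *
plan(505.4,-131,133.4,.117)
```

```text
t 13.2 pos [ 504.  -131.   211.1] W 70.1 F [0.1 0.1 0.3] grip 0.0
shift now-axes [-0.3  1.6 77.7] rotvec tool [-0.003 -0.002 -0.002] shift end-axes [-0.1  1.4 77.7] q6 -0.6
[[-0.117, 0.993, 0.0], [0.993, 0.117, 0.0], [0.0, 0.0, -1.0]]
```

Request:
play_rows([
  {"rx":0,"ry":0,"rz":0,"x":0,"y":0.001,"z":0.015,"jaw":0.07},
  {"rx":0,"ry":0,"rz":0,"x":0,"y":0,"z":0.02,"jaw":0.07},
  {"rx":0,"ry":0,"rz":0,"x":0,"y":0,"z":0.02,"jaw":0.07},
  {"rx":0,"ry":0,"rz":0,"x":0,"y":0,"z":0.015,"jaw":0.07},
  {"rx":0,"ry":0,"rz":0,"x":0,"y":0,"z":0.008,"jaw":0.07},
  {"rx":0,"ry":0,"rz":0,"x":0,"y":0,"z":0,"jaw":0.05},
  {"rx":0,"ry":0,"rz":0,"x":0,"y":0,"z":0,"jaw":0.03},
  {"rx":0,"ry":0,"rz":0,"x":0,"y":0,"z":0,"jaw":0.015},
  {"rx":0,"ry":0,"rz":0,"x":0,"y":0,"z":0,"jaw":0.01},
  {"rx":0,"ry":0,"rz":0,"x":0,"y":0,"z":0,"jaw":0.01},
  {"rx":0,"ry":0,"rz":0,"x":0,"y":0,"z":0,"jaw":0.01},
], force=40)

```text
t: 14.58
position: [506.6, -130.1, 134.9]
eef_rot: [2.087, 2.347, -0.0]
wrist_force: [-0.1, 0.1, 1.3]
gripper_width: 23.4
grip_force: 40.0
```

Gripped at 24 mm. Now I'll draw the rod out slowly by 62 mm.

Request:
play_rows([
  {"rx":0,"ry":0,"rz":0,"x":-0.002,"y":0,"z":0,"jaw":0.01},
  {"rx":0,"ry":0,"rz":0,"x":-0.004,"y":0,"z":0,"jaw":0.01},
  {"rx":0,"ry":0,"rz":0,"x":-0.004,"y":0,"z":0,"jaw":0.01},
  {"rx":0,"ry":0,"rz":0,"x":-0.004,"y":0,"z":0,"jaw":0.01},
  {"rx":0,"ry":0,"rz":0,"x":-0.004,"y":0,"z":0,"jaw":0.01},
  {"rx":0,"ry":0,"rz":0,"x":-0.004,"y":0,"z":0,"jaw":0.01},
  {"rx":0,"ry":0,"rz":0,"x":-0.004,"y":0,"z":0,"jaw":0.01},
  {"rx":0,"ry":0,"rz":0,"x":-0.004,"y":0,"z":0,"jaw":0.01},
  {"rx":0,"ry":0,"rz":0,"x":-0.004,"y":0,"z":0,"jaw":0.01},
  {"rx":0,"ry":0,"rz":0,"x":-0.004,"y":0,"z":0,"jaw":0.01},
  {"rx":0,"ry":0,"rz":0,"x":-0.004,"y":0,"z":0,"jaw":0.01},
  {"rx":0,"ry":0,"rz":0,"x":-0.004,"y":0,"z":0,"jaw":0.01},
  {"rx":0,"ry":0,"rz":0,"x":-0.004,"y":0,"z":0,"jaw":0.01},
  {"rx":0,"ry":0,"rz":0,"x":-0.004,"y":0,"z":0,"jaw":0.01},
  {"rx":0,"ry":0,"rz":0,"x":-0.004,"y":0,"z":0,"jaw":0.01},
  {"rx":0,"ry":0,"rz":0,"x":-0.004,"y":0,"z":0,"jaw":0.01},
  {"rx":0,"ry":0,"rz":0,"x":-0.004,"y":0,"z":0,"jaw":0.01},
  {"rx":0,"ry":0,"rz":0,"x":0,"y":0,"z":0,"jaw":0.01},
  {"rx":0,"ry":0,"rz":0,"x":0,"y":0,"z":0,"jaw":0.01},
])

```text
t: 16.95
position: [514.0, -195.3, 134.4]
eef_rot: [-2.087, -2.346, -0.001]
wrist_force: [-1.4, 5.1, 0.3]
gripper_width: 22.8
grip_force: 40.0
```

```bash
python3 seat.py pull
python3 - <<'E'
import cv2,numpy as np
a=cv2.imread('pics/pull_scene.png')[190:350,220:380];b=cv2.imread('pics/pull_top.png')[190:280,255:425]
cv2.imwrite('pics/pull.png',np.hstack([cv2.resize(a,(420,420)),cv2.copyMakeBorder(cv2.resize(b,(380,201)),0,219,0,0,0)]))
E
```

```text
top blue [338, 225, 15, 13, 158] [497.  -68.4  75. ] y [-81.8 -54.7] ray [499.  -70.2]
top blue [301, 227, 36, 15, 426] [490.  -11.8  74.9] y [-46.7  23.4] ray [492.  -12.9]
top blue [284, 230, 15, 13, 171] [484.1  46.3  75.2] y [31.7 60.7] ray [485.4  45.2]
top orange [386, 222, 5, 10, 27] [ 509.2 -160.8   69.6] y [-164.  -159.4] ray [ 510.3 -162. ]
top red [377, 211, 6, 15, 49] [ 541.6 -154.3   17.9] y [-161.4 -150.9] ray [ 539.7 -154.8]
top red [380, 230, 7, 21, 56] [ 480.3 -160.1   17.6] y [-168.  -155.3] ray [ 482.8 -160.6]
top black [348, 218, 9, 25, 117] [498.  -84.4  83.9] y [-88.7 -79.7] ray [501.6 -86.4]
top black [280, 225, 6, 26, 98] [479.6  65.8  86.2] y [60.4 70.1] ray [482.8  65.2]
scene blue [251, 221, 16, 17, 150] [479.1  50.   77.2] y [35.5 65. ] ray [486.9  61.5]
scene blue [263, 232, 30, 27, 353] [485.3 -10.2  76.6] y [-43.6  23.9] ray [ 4.926e+02 -3.000e-01]
scene blue [289, 255, 16, 13, 121] [491.6 -64.4  77.8] y [-84.1 -54.6] ray [500.3 -55.4]
scene orange [311, 322, 6, 6, 11] [ 465.9 -163.1   13.3] y [-167.5 -156.5] ray [ 441.4 -190.3]
scene red [312, 316, 16, 11, 68] [ 474.9 -164.1   19.6] y [-167.8 -158.3] ray [ 476.5 -164.3]
scene black [247, 215, 17, 13, 82] [480.   64.3  84.1] y [61.  67.9] ray [493.   84.2]
```

View pics/pull.png

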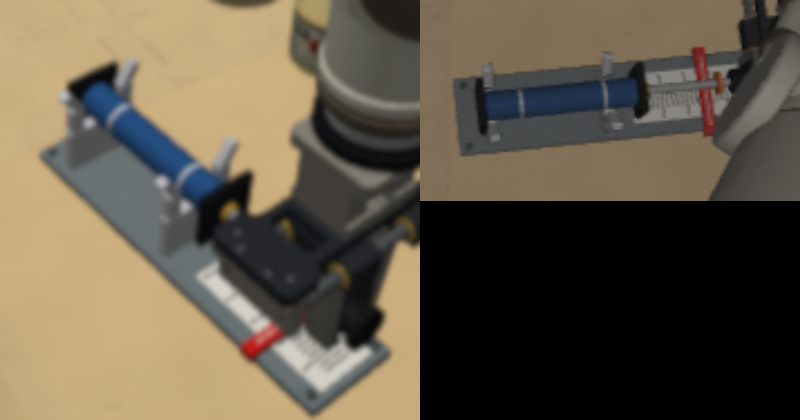

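The rod is out and the tube has slid to y of about −9, as expected. In the top view the ring (at 387,227) stands slightly past the rider. I'll refine the ring-to-rider offset within each camera.

Run:
```python
from h import *
u=np.array([.117,-.993]);o=np.array([490,0])
for n in("top","scene"):
  for tag in("set","pull"):
    c=dict(np.load(f'pics/{tag}_{n}.npz'));A=cloud(c,np.ones(c['d'].shape,bool))
    s=(A[:,:2]-o)@u;w=(A[:,:2]-o)@np.array([.993,.117])
    k=(abs(w)<42)&(s>140)&(s<185)&(A[:,2]>17)&(A[:,2]<24)&(abs(w)>18)
    print(n,tag,'rider top',k.sum(),np.percentile(s[k],[2,10,50,90,98]).round(1),end=' ')
    m=hue(c['p'],(4,120,70),(16,255,255));A=cloud(c,m);s=(A[:,:2]-o)@u;w=(A[:,:2]-o)@np.array([.993,.117])
    k=(abs(w)<14)&(A[:,2]>60)&(A[:,2]<80)&(s>80)&(s<180);q=A[k]
    if k.any(): print('ring',k.sum(),np.percentile(s[k],[5,50,95]).round(1),'z',np.median(q[:,2]).round(1))
    m=(hue(c['p'],(0,150,60),(4,255,255))|hue(c['p'],(172,150,60),(180,255,255)));m=box(m,370,205,395,255) if n=='top' else box(m,305,290,355,335)
    # image-based mid: per-row centre of red extents (includes white line), rays at z=20
    if n=='top':
        M=[(np.nonzero(r)[0].min(),np.nonzero(r)[0].max(),i) for i,r in enumerate(m) if r.sum()>2]
        E=np.array(M);L=(ray(c,E[:,[0,2]]-[.5,0],20)-o)@u;R=(ray(c,E[:,[1,2]]+[.5,0],20)-o)@u
        print('  edges',np.median(L).round(1),np.median(R).round(1),'width',np.median(R-L).round(1))
  print()
```

```text
top set rider top 84 [156.3 157.1 161.8 166.5 167.2] ring 20 [95.8 96.9 98.5] z 71.3
  edges 154.4 165.6 width 11.1
top pull rider top 75 [156.3 157.1 161.6 166.2 167.5] ring 23 [161.2 162.1 164.5] z 69.7
  edges 154.4 165.5 width 11.1

scene set rider top 154 [153.3 154.5 159.5 164.1 164.7] ring 53 [87.4 95.6 97.3] z 70.9
scene pull rider top 80 [153.7 154.5 160.  164.  164.8]
```

Every estimate puts the ring within about 2 mm of the rider. It is at rest and held with 40 N, so I'll hand it in.

```bash
python3 -c "
from cell import bot
s=bot.sense();print(s['t'],s['position'],s['grip_force'],s['wrist_force'],abs(s['dq']).max())
print(bot.job_done())"
```

```text
17.05 [ 513.96206784 -195.21581283  134.3976681 ] 39.99586343765259 [-0.55760277  7.35633251 -0.50855229] 0.0025658589771015185
the job is handed in; nothing more can be done
None
```

I handed the job in at 17 s: the balance is in both forks, and the drawn rod is held steady at 40 N with the ring about 1–2 mm from the rider by camera; the tin, tape and block were not touched, and no verdict came back.

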